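Present a forked rail to the inspection camera

TASK

Slide the rail with the forked end back along its lane, towards you, until the fork is clear of the hold-down bar, then lift it and hold it up to the inspection camera: fork pointing straight at the lens and centred on it, fork tips 100 mm from the glass, top face up and not rolled. Finish while still holding it there, steady in the air. Do not touch the camera, and leave the other two rails, the sanding block, tape roll and glue bottle where they are.

Things in the scene. Friction and masses are not known exactly. Their poses are not given: they have to be found in the camera images.
- rail_forked: Rail to present: plywood bar 160 x 40 x 30 mm thick, lying flat, 0.08 to 0.17 kg. Far end: a fork, slot 15 mm wide, 45 deep, open through top and bottom, prongs 12.5 wide. Near end (tail): square, solid, free on the robot's side of the bar; grip across the 40 mm width, say 40 mm tailward of the origin. Origin: centre of underside, 80 mm from either end; x from tail to fork, y across, z up.
- fork_end (a point): Centre of the fork's open end, on the plane of the prong tips: 80 mm along x and 15 mm above the rail's origin. Same axes as the rail.
- jig: Fixed grey board 310 x 300 x 18 mm, 3 lanes along its x (away from the robot; y left, z up). Origin: on the bench below the middle lane; board from x = -195 to +115. Lane floors z = 18, centres y = -95, 0, +95; guides 10 thick, tops z = 26, 44 apart, x = -190 to +90. Backstop at x = +97, top z = 34: rails leave only towards the robot. Rails lie in any order, origins at x = -12 to +8 mm.
- bar_mid (a point): Centre of the top of the aluminium hold-down bar that bridges all lanes of the jig; axes as the jig. The bar is 30 mm wide (jig x = +5 to +35), 294 mm long, its top 65 mm above the bench, its underside at 53 mm, 5 mm above the rails. Clamp knobs at its two ends stand 10 mm above it.
- rail_tongued: Like the forked rail in size, but its far end is a central tongue 15 mm wide and 45 mm long. Origin and axes as the forked rail. Leave in its lane.
- rail_round: Like the forked rail in size, but its far end is a full half-round of 20 mm radius. Origin and axes as the forked rail. Leave in its lane.
- camera_stand: Inspection camera (grey box 70 x 50 x 50 mm, black barrel 38 mm across) on a round post 28 mm across, fixed in a bench hole on the robot's right. Origin: on the post's axis, 240 mm below the camera's tilt axis (40 to 100 mm above the bench, as the post is sunk more or less). The camera looks along the stand's -x, tipped down; its glass is 60 mm before the tilt axis. Do not touch.
- view_point (a point): Where the centre of the fork's open end belongs: on the lens axis, 100 mm in front of the glass, 160 mm in front of the tilt axis. x points from here straight to the glass along the lens axis (rising, as the camera looks down), y is level, z square to both, upwards. The rail is presented when its fork end is here and its axes are parallel to these.
- camera_tilt (a joint): How far the camera is tipped down: 0 = lens axis level, positive = looking down (rad), 0.2 to 0.55 at the start. Stiff; stays as it is.
- sanding_block: Cork sanding block 110 x 60 x 28 mm; origin centre of its underside. Leave alone.
- tape_roll: Roll of tape lying flat, 90 mm across, 24 mm high; origin centre of its underside. Leave alone.
- glue_bottle: White glue bottle 56 mm across, 140 mm tall; origin centre of its underside. Leave alone.
There are look-alikes about, which are no part of the job. Leave any blue, purple or turquoise look-alike of the rail_forked alone.

How it is judged:
On the way:
1. the forked rail is slid back along its lane until the whole fork is out from under the bar, still low (within 30 mm of lying) in the jig (x of fork_end in the frame of jig between -0.15 and 0.003 m and z of fork_end in the frame of jig below 0.063 m), for 0.05 s.
At the end, for the whole second after the job is handed in: Forked rail held by the fingers at rest in the air, touching neither jig nor camera; fork end within 15 mm of the view point along each axis, fork towards the lens, long and cross axes within 8 degrees of the view point's x and y, top face up (x of fork_end in the frame of view_point between -0.015 and 0.015 m and y of fork_end in the frame of view_point between -0.015 and 0.015 m and z of fork_end in the frame of view_point between -0.015 and 0.015 m and x of rail_forked in the frame of view_point below -0.05 m and angle between the x axis of rail_forked and the x axis of view_point, either way round below 0.14 rad and angle between the y axis of rail_forked and the y axis of view_point, either way round below 0.14 rad and angle between rail_forked's own z axis and vertical below 1 rad and height (world z) of rail_forked above 0.08 m and contact force between the fingers and rail_forked above 1 N and contact force between rail_forked and camera_stand below 0.1 N and contact force between rail_forked and jig below 0.1 N and linear speed of rail_forked below 0.02 m/s and angular speed of rail_forked below 0.1 rad/s); the arm keeps its last pose, push and grip.
It fails at once if the camera or its stand is touched (over 2 N) (contact force between anything else and camera_stand above 2 N).
It fails at once if another rail is moved by more than 20 mm (distance of any of rail_tongued, rail_round from where it was at the start of the episode above 0.02 m).
It fails at once if the sanding block, tape roll or glue bottle is moved by more than 20 mm (distance of any of sanding_block, tape_roll, glue_bottle from where it was at the start of the episode above 0.02 m).
It also fails if it takes over 40 s, if anything falls off the work surface, if the arm or the gripper's body presses on something with over 40 N, if the wrist force passes 120 N, or if a joint passes its speed limit or range.

ROBOT

A 7-joint arm with a two-finger parallel gripper is mounted at the origin on the work surface. World frame = base frame: x ahead of the robot, y to its left, z up, the work surface at z = 0. Lengths are in m, angles in rad, forces in N, time in s.
With the tool pointing down it reaches from about 0.425 to 0.875 m from the base axis. Payload 8.4 kg.
Tool frame: the origin (TCP) lies midway between the tips of the shut fingers; the grasp point (between the pads) lies 19 mm behind it (arm.tcp_to_grasp is the distance from the TCP to the grasp point, in m); z points along the fingers, y is the direction in which the jaws open and shut (so a half turn about z gives the same grasp; the last joint's range is limited). The gripper opens to 85 mm and grips with 20 to 120 N. Pads are 22 mm wide; open, the fingers measure 114 mm over their backs; the gripper's body (76 mm by 85 mm) begins 54 mm behind the grasp point. The pads swing forward as they close: fully open they stand 13 mm farther back than shut.
Start: joints at [1.142, 0.333, 0.04, 1.465, -0.013, 1.343, -0.059], TCP at [0.21, -0.615, 0.231] pointing down, gripper open.
Joint ranges: [-2.58, 2.58], [-0.38, 2.09], [-1.3, 1.39], [0.25, 2.4], [-1.5, 4.64], [0.08, 2.09], [-2.65, 2.65]. Speed limits (rad/s): [2.22, 2.22, 2.79, 2.79, 3.14, 3.14, 3.14].

INTERFACE

Orientations are given as a unit quaternion [x, y, z, w].
In Python, from plant import arm, optics gives the robot as it stands. The module is installed in compiled form; this text tells all that it offers.
- The arm moves only by the tool apply_moves, never from a script. Its argument "plan" is one flat list of numbers, 7 for each row, row after row: the opening in per cent of the stroke, from 0 (shut) to 100 (fully open), then the shift along the tool's x, y, z in mm, then the turn, a rotation vector about the tool's x, y, z in degrees. In form: [hand, dx, dy, dz, ax, ay, az, hand, dx, dy, dz, ax, ay, az, ...]. A call has exactly 8 rows; each row shifts and turns the commanded pose from where the row before left it, along the tool's axes as they then stand; what a row does not reach is not made up. A row lasts 1/10 s, in which the tool goes at most 50 mm and 8.59 degrees, less where a joint would pass 70% of its speed; a pose out of reach is approached as far as the arm can. A call with a gripper value outside its range is refused whole. The fingers move at their own pace and stop on an object; the grip force is fixed at half the most. Time passes only in rows, so rows that do not move let the fingers close, or fill a call up. It gives the time, the measured TCP pose, the force and the opening at its end, in the units of the state.
- arm.sense(): the state, without advancing time (a new reading comes with each control period).
- optics.grab_frame(name): name is "scene" or "top" or "wrist"; returns a dict with "pixels" (480x640x3 uint8, red, green, blue), "fx", "fy", "cx", "cy" (pixels), "pose" (4x4, takes a point from camera to world coordinates); the wrist camera has in their place "mount" (4x4, takes a point from camera to tool coordinates, whose origin is the TCP and whose axes are the flange's). Camera axes: x right, y down, z forward; pixel columns grow to the right and rows downward; lengths in m; the calibration is good to about 2 mm. A picture is of the moment at which its call begins: read the wrist's pose just before it. There is no depth.
- arm.job_done(): hands the job in, once; it reports no verdict.
The state is a dict: "clock": time; "joint_pos": joint angles; "qvel": joint speeds; "tau": joint torques, N m; "tool_pos": TCP position; "eef_rot": TCP orientation; "ft_force": force on the tool from outside, world axes, zero at the start; "torque": the same for the moment, N m; "grip_width": finger opening in m.
Only numpy, scipy, OpenCV 4.12 (cv2) and the standard library are available. Lean on these libraries where they do the work, as an engineer would, in place of code of your own. Each camera call takes 0.05 s, during which the arm holds its last target.

## Working session

There is one attempt and no reset: what is moved stays moved. The work goes in short steps, Python scripts to look and compute and a tool call to move; the robot and the scene stay as the last step left them, time stands still between calls to the robot, and variables do not carry over. Pictures are saved under pics/ and viewed, and the job is handed in when it is done.

Besides the shell and the picture viewer there is one more tool, called as name(argument=value, ...), one argument or row to a line, values as JSON. apply_moves: Moves the arm, as the interface text tells. Its arguments: {"type":"object","properties":{"plan":{"type":"array"}},"required":["plan"]}

```bash
mkdir -p pics
python3 - <<'E'
from plant import arm, optics
import cv2,numpy as np
s=arm.sense();print(s, arm.tcp_to_grasp)
for n in ["scene","top","wrist"]:
    f=optics.grab_frame(n);cv2.imwrite(f"pics/{n}0.png",f["pixels"][:,:,::-1])
    print(n,f["fx"],f["fy"],f["cx"],f["cy"]);print(np.round(f.get("pose",f.get("mount")),4))
E
```

```text
{'clock': 0.0, 'joint_pos': array([ 1.14179666,  0.33391247,  0.03986214,  1.46627933, -0.01338193,
        1.34330918, -0.05849708]), 'qvel': array([ 1.18336039e-03,  7.40502745e-04,  1.30846784e-03, -1.00335639e-03,
        3.33411289e-04,  1.24378970e-03,  9.87260546e-05]), 'tau': array([-3.71660080e-04, -6.58561778e+01,  1.36501037e+00, -4.05557871e+01,
        1.67142553e-02,  1.27539510e-02,  6.97517052e-06]), 'tool_pos': array([ 0.21032778, -0.61454037,  0.23041616]), 'eef_rot': array([ 9.86434413e-01,  1.64153810e-01, -1.96193262e-04, -7.97569105e-04]), 'ft_force': array([-0.05649094,  0.58227896,  0.23868021]), 'torque': array([-0.00993306, -0.00770274,  0.01962209]), 'grip_width': 0.0852889658250572} 0.0187
scene 537.1444198812775 537.1444198812775 319.18121399133446 238.2997257669264
[[-0.1317  0.8132 -0.5668  1.1826]
 [ 0.9913  0.1098 -0.0727  0.1599]
 [ 0.0031 -0.5715 -0.8206  1.0708]
 [ 0.      0.      0.      1.    ]]
top 441.89467649850434 441.89467649850434 312.68848587514833 243.89797734722492
[[-0.0129 -0.9844  0.1754  0.3628]
 [-0.9996  0.0172  0.0228  0.0586]
 [-0.0254 -0.175  -0.9842  1.3173]
 [ 0.      0.      0.      1.    ]]
wrist 339.1484996386845 339.1484996386845 312.4022489771286 246.68527947898636
[[ 4.000e-04 -9.607e-01 -2.774e-01  7.190e-02]
 [ 1.000e+00  4.000e-04  3.000e-04 -2.000e-04]
 [-2.000e-04 -2.774e-01  9.608e-01 -1.436e-01]
 [ 0.000e+00  0.000e+00  0.000e+00  1.000e+00]]
```

View pics/scene0.png

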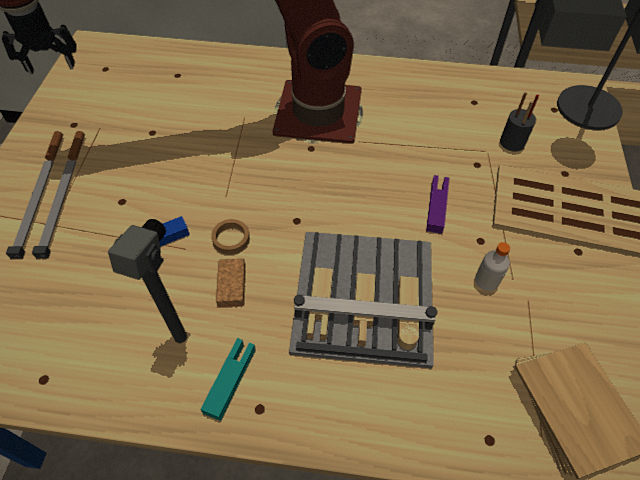

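View pics/top0.png

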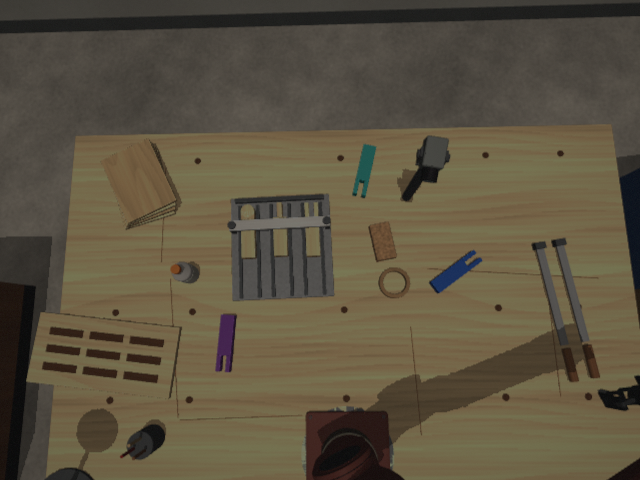

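View pics/wrist0.png

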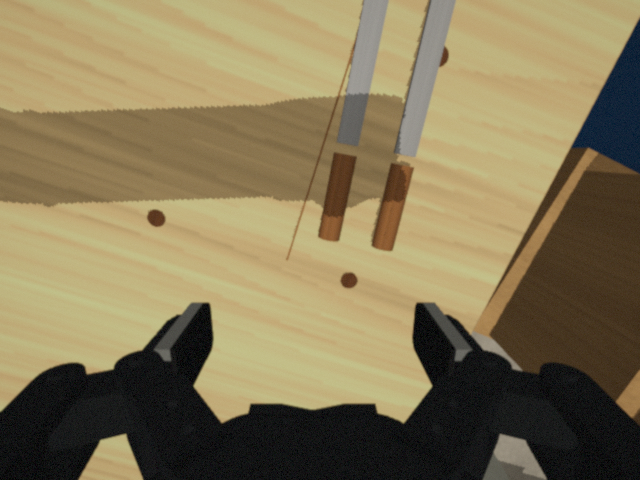

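The scene view shows three wooden rails in the jig. The candidates for the forked rail are:
- Right lane: two prongs, scene (318,325), top (312,210).
- Middle lane: tongue, scene (364,330).
- Left lane: round end, scene (408,335).
- Coloured forks to ignore: purple scene (438,205), turquoise (228,380), blue (172,232).

My choice is the right-lane rail, which I'll check in a crop.

Run:
```python
import cv2,numpy as np
s=cv2.imread('pics/scene0.png');t=cv2.imread('pics/top0.png')
cv2.imwrite('pics/c1.png',cv2.resize(s[225:375,285:445],None,fx=5,fy=4,interpolation=cv2.INTER_CUBIC)[:600])
cv2.imwrite('pics/c2.png',cv2.resize(t[185:310,220:345],None,fx=4.8,fy=4.8,interpolation=cv2.INTER_CUBIC))
a=cv2.resize(s[200:390,90:250],None,fx=3,fy=3,interpolation=cv2.INTER_CUBIC)
b=cv2.resize(t[125:215,385:465],None,fx=4,fy=4,interpolation=cv2.INTER_CUBIC)
c=np.zeros((570,800,3),np.uint8);c[:a.shape[0],:480]=a;c[:360,480:800]=b
cv2.imwrite('pics/c3.png',c)
```

```text
(no output)
```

View pics/c1.png

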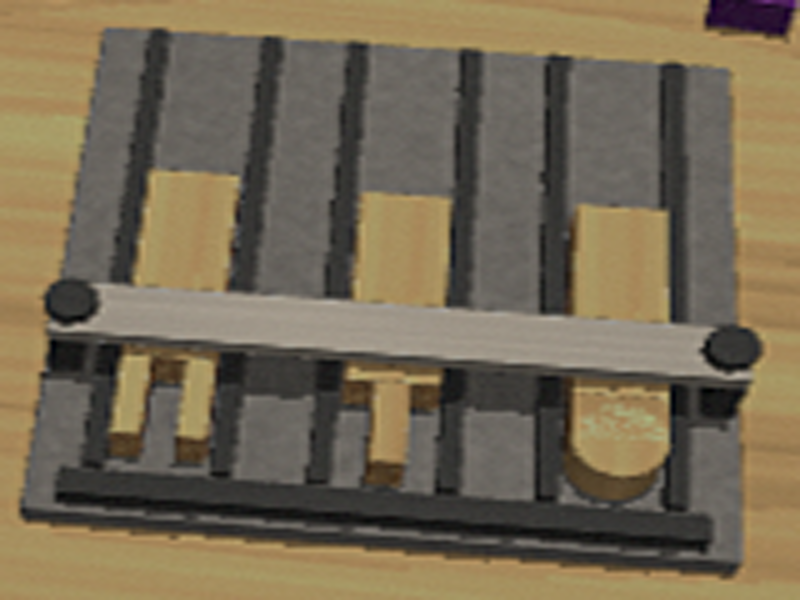

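View pics/c2.png

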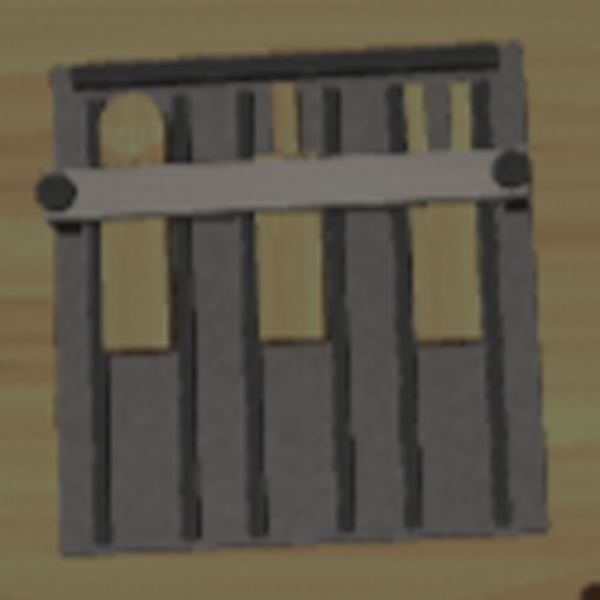

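View pics/c3.png

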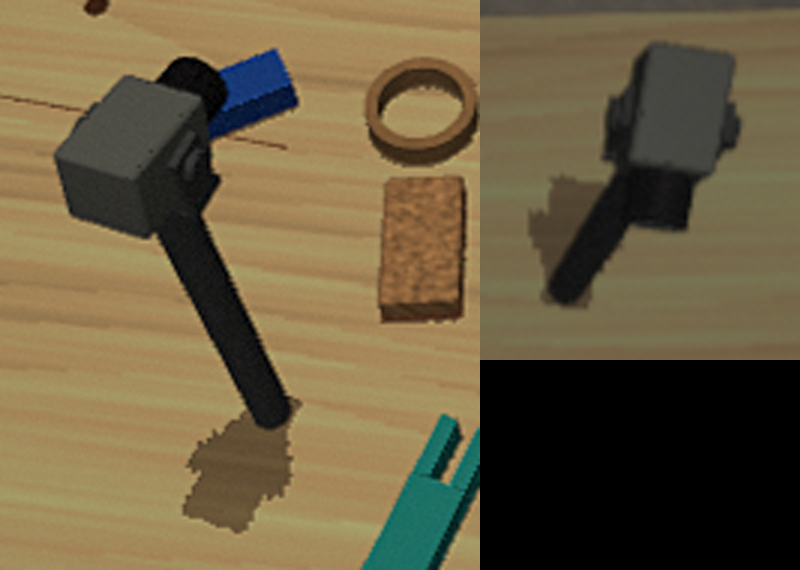

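The crop confirms it: the robot's-right lane holds the two-pronged rail (scene ~(305–327, 270–338)), the middle one has the tongue, the left one the half-round. Next come the jig pose and a rough camera pose.

```bash
cat > h.py <<'E'
import numpy as np,cv2
from scipy.spatial.transform import Rotation as R
K={'scene':(537.1444,319.1812,238.2997),'top':(441.8947,312.6885,243.898)}
from plant import arm,optics
def cams():
    P={}
    for n in K:
        P[n]=optics.grab_frame(n)['pose']
    return P
P={'scene':np.array([[-0.1317,0.8132,-0.5668,1.1826],[0.9913,0.1098,-0.0727,0.1599],[0.0031,-0.5715,-0.8206,1.0708]]),
'top':np.array([[-0.0129,-0.9844,0.1754,0.3628],[-0.9996,0.0172,0.0228,0.0586],[-0.0254,-0.175,-0.9842,1.3173]])}
def ray(n,uv,T=None,k=None):
    f,cx,cy=k or K[n]; T=P[n] if T is None else T
    d=np.array([(uv[0]-cx)/f,(uv[1]-cy)/f,1.]); d=T[:3,:3]@d
    return T[:3,3],d/np.linalg.norm(d)
def onz(n,uv,z,**k):
    o,d=ray(n,uv,**k);return o+d*(z-o[2])/d[2]
def tri(rs):
    A=0;b=0
    for o,d in rs:
        M=np.eye(3)-np.outer(d,d);A=A+M;b=b+M@o
    x=np.linalg.solve(A,b);return x,[np.linalg.norm((np.eye(3)-np.outer(d,d))@(x-o)) for o,d in rs]
def proj(T,k,X):
    f,cx,cy=k;c=T[:3,:3].T@(np.asarray(X)-T[:3,3]);return np.array([f*c[0]/c[2]+cx,f*c[1]/c[2]+cy])
def toolpose(s):
    T=np.eye(4);T[:3,:3]=R.from_quat(s['eef_rot']).as_matrix();T[:3,3]=s['tool_pos'];return T
E
cat > m.py <<'E'
from h import *
ct=lambda u,v:((u+.5)/4.8-.5+220,(v+.5)/4.8-.5+185)
cs=lambda u,v:((u+.5)/5-.5+285,(v+.5)/4-.5+225)
# order nearleft, nearright, farright, farleft (robot's)
L=np.array([[-.195,.15],[-.195,-.15],[.115,-.15],[.115,.15]])
def fit(W):
    W=np.array(W)[:,:2];a=L-L.mean(0);b=W-W.mean(0)
    th=np.arctan2((a[:,0]*b[:,1]-a[:,1]*b[:,0]).sum(),(a*b).sum())
    c,s=np.cos(th),np.sin(th);Rm=np.array([[c,-s],[s,c]]);t=W.mean(0)-Rm@L.mean(0)
    return th,t,np.linalg.norm(L@Rm.T+t-W,axis=1),Rm
for n,c,pts,tail in [('top',ct,[(62,553),(548,532),(522,43),(55,67)],[(416,343),(482,341)]),('scene',cs,[(733,70),(105,28),(22,508),(742,562)],[(240,175),(150,170)])]:
    th,t,e,Rm=fit([onz(n,c(*p),.018) for p in pts]);print(n,'jig',np.degrees(th),t,'err mm',e*1e3)
    for p in tail:
        w=onz(n,c(*p),.048);print(' tail',w,'jig',Rm.T@(w[:2]-t))
q=lambda u,v:((u+.5)/3-.5+90,(v+.5)/3-.5+200)
r=lambda u,v:((u-480+.5)/4-.5+385,(v+.5)/4-.5+125)
print('post',onz('scene',q(270,412),0),onz('top',r(560,298),0))
# box top face corners: back-left, back-right,front-right,front-left (robot's view of the lens: use world)
pairs={'A back far(+x),left':((155,237-25),(655,42))}
for nm,a,b in [('top back +y',(160,168),(655,43)),('top back -y',(57,152),(735,55)),('top front +y',(203,97),(630,168)),('top front -y',(128,77),(712,178))]:
    print(nm,tri([ray('scene',q(*a)),ray('top',r(*b))]))
E
python3 m.py
```

```text
top jig 1.8202564531932828 [0.63017983 0.18395162] err mm [1.9407173  1.22699939 1.41791942 1.32297136]
 tail [0.5534408  0.10711854 0.048     ] jig [-0.07914083 -0.07435675]
 tail [0.55399622 0.06715926 0.048     ] jig [-0.07985497 -0.11431352]
scene jig 1.8014773192184264 [0.62962229 0.18773062] err mm [0.96401544 0.93869084 0.89754137 1.83865118]
 tail [0.55326914 0.10976573 0.048     ] jig [-0.07876636 -0.07552608]
 tail [0.55539155 0.06947512 0.048     ] jig [-0.07791159 -0.11586349]
post [ 0.73971605 -0.19841135  0.        ] [ 0.73213894 -0.19477374  0.        ]
top back +y (array([ 0.77117229, -0.174872  ,  0.37576474]), [np.float64(0.00794143128878197), np.float64(0.00794143128878203)])
top back -y (array([ 0.7665073 , -0.22625341,  0.3720072 ]), [np.float64(0.0018664377951688627), np.float64(0.0018664377951687345)])
top front +y (array([ 0.70898007, -0.16978986,  0.35166815]), [np.float64(0.0007315669331818696), np.float64(0.0007315669331819666)])
top front -y (array([ 0.70168048, -0.21513852,  0.35215153]), [np.float64(0.0011631811914679156), np.float64(0.0011631811914679553)])
```

Forked rail: tail at jig x ≈ −0.079 m, with the jig origin near (0.630, 0.186) and yawed +1.8°. The camera looks roughly along −x, tipped down about 20°. I'll get closer wrist views of it on the way for precise yaw and tilt.

```bash
cat >> h.py <<'E'
def ori(yaw,tilt):
    "tool x forward at yaw (deg), tool tilted so z leans forward by tilt deg"
    y,t=np.radians([yaw,tilt]);Rz=R.from_euler('z',y).as_matrix()
    x=Rz@[np.cos(t),0,np.sin(t)];z=Rz@[np.sin(t),0,-np.cos(t)]
    return np.c_[x,np.cross(z,x),z]
def plan(T0,way,hand):
    "way: list of (pos,Rm,nrows); prints rounded rows"
    T=T0.copy();out=[]
    for pos,Rm,n in way:
        A=T.copy();rv=R.from_matrix(A[:3,:3].T@Rm).as_rotvec()
        for i in range(1,n+1):
            p=A[:3,3]+(np.array(pos)-A[:3,3])*i/n
            Q=A[:3,:3]@R.from_rotvec(rv*i/n).as_matrix()
            d=np.round(T[:3,:3].T@(p-T[:3,3])*1e3);a=np.round(np.degrees(R.from_matrix(T[:3,:3].T@Q).as_rotvec()),1)
            T[:3,3]+=T[:3,:3]@d/1e3;T[:3,:3]=T[:3,:3]@R.from_rotvec(np.radians(a)).as_matrix()
            if np.linalg.norm(d)>50 or np.linalg.norm(a)>8.59:print('!!',np.linalg.norm(d),np.linalg.norm(a))
            out.append([hand,*d.astype(int),*a])
    for i in range(0,len(out),8):print(','.join('%g'%(v+0) for r in out[i:i+8] for v in r))
    return T
E
python3 - <<'E'
from h import *
T=toolpose(arm.sense())
plan(T,[((.34,-.46,.43),ori(8,14),8),((.60,-.27,.48),ori(0,30),8)],100)
E
```

```text
100,22,-13,-25,-0.2,1.7,1.4,100,22,-14,-24,-0.1,1.8,1.3,100,22,-14,-24,-0.2,1.7,1.4,100,23,-14,-23,-0.2,1.8,1.3,100,23,-15,-22,-0.2,1.7,1.4,100,23,-15,-22,-0.1,1.8,1.3,100,24,-16,-21,-0.2,1.7,1.4,100,24,-17,-20,-0.2,1.8,1.3
100,36,-19,3,-0.4,2,0.9,100,36,-19,3,-0.4,2,1,100,35,-21,5,-0.3,2,0.9,100,34,-20,6,-0.4,2,0.9,100,34,-22,7,-0.4,2,1,100,34,-22,7,-0.4,2,0.9,100,32,-22,9,-0.3,2,0.9,100,32,-23,10,-0.4,1.9,1
```

apply_moves(
  plan=[100,22,-13,-25,-0.2,1.7,1.4,100,22,-14,-24,-0.1,1.8,1.3,100,22,-14,-24,-0.2,1.7,1.4,100,23,-14,-23,-0.2,1.8,1.3,100,23,-15,-22,-0.2,1.7,1.4,100,23,-15,-22,-0.1,1.8,1.3,100,24,-16,-21,-0.2,1.7,1.4,100,24,-17,-20,-0.2,1.8,1.3],
)

```text
clock: 0.95
tool_pos: [0.3404, -0.4587, 0.4311]
eef_rot: [0.99, 0.069, 0.123, -0.008]
ft_force: [0.4, -1.2, 0.1]
grip_width: 0.0855
```

apply_moves(
  plan=[100,36,-19,3,-0.4,2,0.9,100,36,-19,3,-0.4,2,1,100,35,-21,5,-0.3,2,0.9,100,34,-20,6,-0.4,2,0.9,100,34,-22,7,-0.4,2,1,100,34,-22,7,-0.4,2,0.9,100,32,-22,9,-0.3,2,0.9,100,32,-23,10,-0.4,1.9,1],
)

```text
clock: 1.75
tool_pos: [0.6005, -0.2692, 0.4806]
eef_rot: [0.966, -0.001, 0.259, 0.0]
ft_force: [0.6, -0.8, 0.0]
grip_width: 0.0854
```

```bash
cat >> h.py <<'E'
def snap(name):
    import pickle
    s=arm.sense();f=optics.grab_frame('wrist');T=toolpose(s)@f['mount']
    cv2.imwrite(f'pics/{name}.png',f['pixels'][:,:,::-1]);pickle.dump((T,(f['fx'],f['cx'],f['cy'])),open(f'{name}.pkl','wb'))
    print(s['clock'],s['tool_pos'],s['joint_pos'].round(3),s['ft_force'].round(1),np.abs(s['qvel']).max())
E
python3 -c "
from h import *
snap('w1')"
```

```text
1.75 [ 0.60045224 -0.26921733  0.48062353] [ 0.772  0.006 -0.291  1.444 -0.246  1.228 -1.062] [ 0.6 -0.8  0. ] 0.8445163088219727
```

View pics/w1.png

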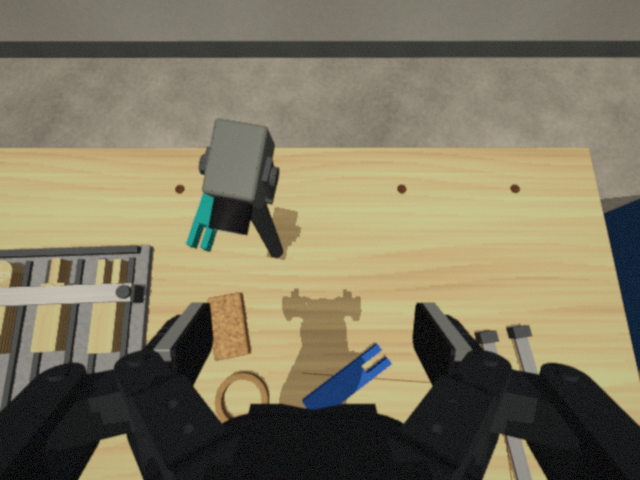

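Wrist view: camera body top at ~(238,160), barrel at ~(230,217), knobs at (204,162) and (271,182), post going down to (278,255). The arm was still settling, so I'll take it again and then get a lower, more frontal view.

Run:
```python
from h import *
optics.grab_frame('wrist');snap('w2')
i=cv2.imread('pics/w2.png');cv2.imwrite('pics/w2c.png',cv2.resize(i[110:270,160:320],None,fx=3.7,fy=3.7,interpolation=cv2.INTER_CUBIC))
plan(toolpose(arm.sense()),[((.52,-.22,.40),ori(0,42),6),((.52,-.22,.40),ori(0,42),2)],100)
```

```text
1.85 [ 0.6028214  -0.2641862   0.48085119] [ 0.769  0.006 -0.296  1.443 -0.248  1.228 -1.062] [ 0.2  0.8 -0.8] 0.07889059769652762
100,-18,-8,5,0,2,0,100,-19,-8,4,0,2,0.1,100,-19,-8,4,-0.1,2,0,100,-18,-8,3,0,2,0,100,-19,-7,2,0,2,0.1,100,-19,-8,2,0,2,0,100,0,0,0,0,0,0,100,0,0,0,0,0,0
```

View pics/w2c.png

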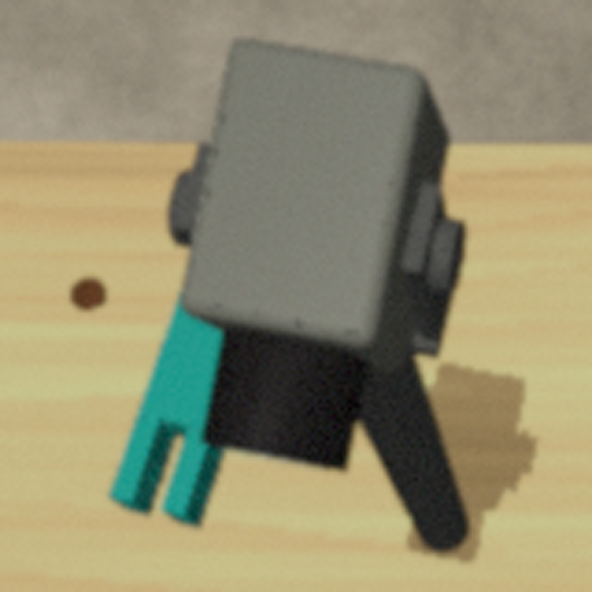

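apply_moves(
  plan=[100,-18,-8,5,0,2,0,100,-19,-8,4,0,2,0,100,-19,-8,4,0,2,0,100,-18,-8,3,0,2,0,100,-19,-7,2,0,2,0,100,-19,-8,2,0,2,0,100,0,0,0,0,0,0,100,0,0,0,0,0,0],
)

```text
clock: 2.7
tool_pos: [0.5187, -0.224, 0.4002]
eef_rot: [0.934, -0.001, 0.358, 0.001]
ft_force: [1.0, -0.3, 1.2]
grip_width: 0.0853
```

Run:
```python
from h import *
snap('w3')
i=cv2.imread('pics/w3.png');cv2.imwrite('pics/w3c.png',cv2.resize(i[20:240,180:400],None,fx=2.7,fy=2.7,interpolation=cv2.INTER_CUBIC))
```

```text
2.7 [ 0.51865224 -0.22396319  0.40016529] [ 0.8   -0.305 -0.187  1.956 -0.568  0.922 -0.751] [ 1.  -0.3  1.2] 0.04634633799043502
```

View pics/w3c.png

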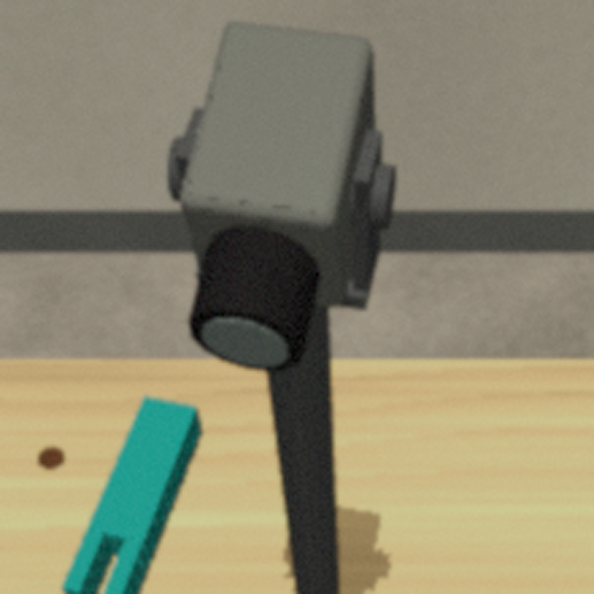

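View pics/w3.png

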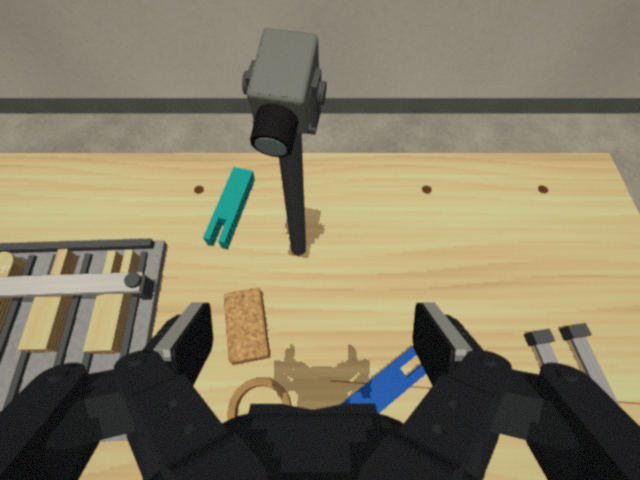

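w3 shows the lens glass clearly at crop (241,342), i.e. pixel ~(269,147), with box top corners and knobs visible. I'll triangulate the corners and glass from w2, w3, scene and top.

```bash
cat > cam.py <<'E'
from h import *
import pickle
T2,k2=pickle.load(open('w2.pkl','rb'));T3,k3=pickle.load(open('w3.pkl','rb'))
f2=lambda u,v:((u+.5)/3.7-.5+160,(v+.5)/3.7-.5+110)
f3=lambda u,v:((u+.5)/2.7-.5+180,(v+.5)/2.7-.5+20)
q=lambda u,v:((u+.5)/3-.5+90,(v+.5)/3-.5+200)
r=lambda u,v:((u-480+.5)/4-.5+385,(v+.5)/4-.5+125)
W2=lambda u,v:ray('',f2(u,v),T=T2,k=k2)
W3=lambda u,v:ray('',f3(u,v),T=T3,k=k3)
C={}
for n,a,b,s,t in [('bl',(235,38),(228,20),None,(655,43)),('br',(428,68),(373,38),(57,152),(735,55)),('fl',(184,307),(183,203),(203,97),(630,168)),('fr',(380,350),(331,223),(128,77),(712,178)),('kl',(180,207),(178,168),None,None),('kr',(450,257),(387,197),None,None)]:
    rs=[W2(*a),W3(*b)]
    x2,e2=tri(rs)
    if s:rs.append(ray('scene',q(*s)))
    if t:rs.append(ray('top',r(*t)))
    x,e=tri(rs);C[n]=x;print(n,x2.round(4),x.round(4),np.round(np.array(e)*1e3,1))
d=(C['bl']+C['br']-C['fl']-C['fr'])/2;print('len',np.linalg.norm(d)); d/=np.linalg.norm(d)
w=(C['bl']+C['fl']-C['br']-C['fr'])/2;print('width',np.linalg.norm(w))
print('yaw d',np.degrees(np.arctan2(d[1],d[0])),'yaw w',np.degrees(np.arctan2(-w[0],w[1])),'tilt',np.degrees(np.arcsin(d[2])),'w incl',np.degrees(np.arcsin(w[2]/np.linalg.norm(w))))
tilt_pt=(C['kl']+C['kr'])/2;print('tilt axis pt',tilt_pt, 'knob yaw',np.degrees(np.arctan2(-(C['kl']-C['kr'])[0],(C['kl']-C['kr'])[1])))
# pose from box dims: axis passes below top face centreline by 25 mm
up=np.cross(d,w);up/=np.linalg.norm(up)
top=(C['bl']+C['br']+C['fl']+C['fr'])/4
g=tilt_pt-60e-3*d
print('axis offset of tilt pt below top face',(top-tilt_pt)@up,'along',(tilt_pt-top)@d)
print('glass from tilt',g, proj(T3,k3,g),'seen',f3(241,342))
o,dr=W3(241,342)
print('ray miss mm',np.linalg.norm(np.cross(g-o,dr))*1e3)
print('viewpoint',tilt_pt-.16*d)
E
python3 cam.py
```

```text
bl [ 0.7773 -0.1818  0.3723] [ 0.7747 -0.1827  0.3746] [0.8 0.8 0.6]
br [ 0.7705 -0.2287  0.3708] [ 0.7674 -0.2275  0.3724] [2.4 0.9 3.4 0.6]
fl [ 0.7144 -0.1695  0.3549] [ 0.7113 -0.1693  0.3557] [2.6 1.5 2.  3.4]
fr [ 0.7033 -0.2167  0.3566] [ 0.7031 -0.2155  0.3546] [2.4 2.1 2.6 1.8]
kl [ 0.7483 -0.1621  0.3408] [ 0.7483 -0.1621  0.3408] [0.5 0.5]
kr [ 0.735  -0.2329  0.3402] [ 0.735  -0.2329  0.3402] [0.3 0.3]
len 0.06764549453996678
width 0.046197447037618376
yaw d -11.249932826884333 yaw w -9.721119499532673 tilt 15.745428387553318 w incl 2.055594552424917
tilt axis pt [ 0.74166612 -0.19748662  0.34051541] knob yaw -10.67489295139723
axis offset of tilt pt below top face 0.0235759365300107 along -0.004307236571080218
glass from tilt [ 0.68502711 -0.18622049  0.32423359] [269.79311988 147.81302745] seen (268.94444444444446, 146.35185185185185)
ray miss mm 1.4132230465952633
viewpoint [ 0.59062877 -0.16744361  0.29709723]
```

Camera measured from several views that agree: tilt axis (0.741,−0.197,0.340), yaw −10.7°, tilt ≈15.7°. The predicted glass point falls 1.4 mm off the ray to the seen glass. Now hover over the rail.

Run:
```python
from h import *
plan(toolpose(arm.sense()),[((.56,-.07,.30),ori(1,20),7),((.593,.0896,.15),ori(1.8,0),7),((.593,.0896,.15),ori(1.8,0),2)],100)
```

```text
100,-5,-22,15,0.1,-3.1,-0.1,100,-5,-22,14,0.1,-3.2,-0.1,100,-3,-22,16,0.1,-3.1,-0.2,100,-3,-22,15,0.1,-3.2,-0.1,100,-2,-22,15,0,-3.1,-0.1,100,-1,-22,16,0.1,-3.2,-0.1,100,0,-22,16,0.1,-3.1,-0.2,100,-3,-23,22,0,-2.9,-0.1
100,-1,-22,22,0,-2.8,-0.1,100,0,-23,22,0.1,-2.9,-0.1,100,1,-23,22,0,-2.8,-0.1,100,2,-22,22,0,-2.9,-0.1,100,3,-23,21,0,-2.9,-0.2,100,4,-23,22,0.1,-2.8,-0.1,100,0,0,0,0,0,0,100,0,0,0,0,0,0
```

apply_moves(
  plan=[100,-5,-22,15,0.1,-3.1,-0.1,100,-5,-22,14,0.1,-3.2,-0.1,100,-3,-22,16,0.1,-3.1,-0.2,100,-3,-22,15,0.1,-3.2,-0.1,100,-2,-22,15,0,-3.1,-0.1,100,-1,-22,16,0.1,-3.2,-0.1,100,0,-22,16,0.1,-3.1,-0.2,100,-3,-23,22,0,-2.9,-0.1],
)

```text
clock: 3.55
tool_pos: [0.5663, -0.0455, 0.2787]
eef_rot: [0.989, 0.01, 0.149, -0.001]
ft_force: [0.8, -1.2, -0.4]
grip_width: 0.0854
```

apply_moves(
  plan=[100,-1,-22,22,0,-2.8,-0.1,100,0,-23,22,0.1,-2.9,-0.1,100,1,-23,22,0,-2.8,-0.1,100,2,-22,22,0,-2.9,-0.1,100,3,-23,21,0,-2.9,-0.2,100,4,-23,22,0.1,-2.8,-0.1,100,0,0,0,0,0,0,100,0,0,0,0,0,0],
)

```text
clock: 4.35
tool_pos: [0.5932, 0.0914, 0.1488]
eef_rot: [1.0, 0.017, -0.0, -0.002]
ft_force: [0.1, -0.1, 0.1]
grip_width: 0.0856
```

```bash
python3 -c "
from h import *
optics.grab_frame('wrist');snap('w4');s=arm.sense();print(toolpose(s).round(4))"
```

```text
4.4 [0.59334876 0.09050642 0.14968762] [ 0.41   0.396 -0.791  1.662  0.296  1.207 -1.988] [-0.   0.   0.8] 0.03379461285384899
[[ 0.9995  0.0313  0.0018  0.5933]
 [ 0.0313 -0.9995  0.0016  0.09  ]
 [ 0.0018 -0.0016 -1.      0.1502]
 [ 0.      0.      0.      1.    ]]
```

View pics/w4.png

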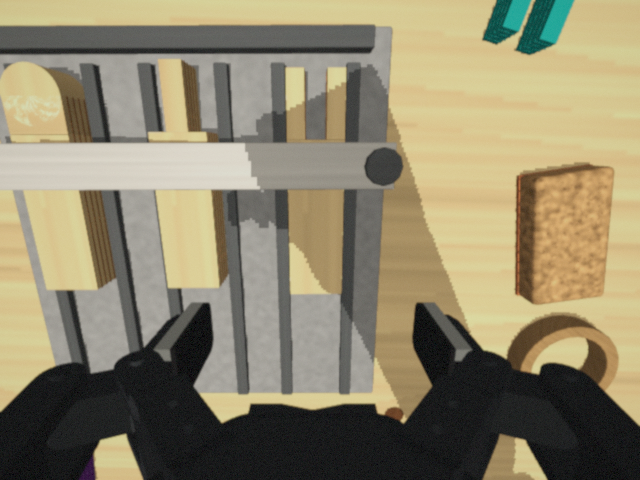

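Run:
```python
from h import *
import pickle
T,k=pickle.load(open('w4.pkl','rb'))
a,b=[onz('',p,.048,T=T,k=k) for p in [(290.5,293),(341.5,293)]];print(a,b,(a+b)/2)
a,b=[onz('',p,.065,T=T,k=k) for p in [(60,188),(240,188)]];print('bar near edge',a,b)
Tn=toolpose(arm.sense())
plan(Tn,[((.593,.090,.060),ori(1.8,0),3),((.593,.090,.027),ori(1.8,0),3),((.593,.090,.027),ori(1.8,0),2)],100)
```

```text
[0.55605232 0.10721062 0.048     ] [0.55738695 0.0672736  0.048     ] [0.55671963 0.08724211 0.048     ]
bar near edge [0.63447951 0.2613678  0.065     ] [0.63840986 0.14103893 0.065     ]
100,0,0,30,0,0,0,100,0,0,30,-0.1,-0.1,0,100,0,0,30,0,0,0,100,0,0,11,0,0,0,100,0,0,11,0,0,0,100,0,0,11,0,0,0,100,0,0,0,0,0,0,100,0,0,0,0,0,0
```

apply_moves(
  plan=[100,0,1,30,0,0,0,100,0,0,30,0,0,0,100,0,0,30,0,0,0,100,0,0,12,0,0,0,100,0,0,12,0,0,0,100,0,0,11,0,0,0,100,0,0,0,0,0,0,100,0,0,0,0,0,0],
)

```text
clock: 5.25
tool_pos: [0.5927, 0.0902, 0.0248]
eef_rot: [1.0, 0.016, 0.0, -0.001]
ft_force: [1.2, -0.5, -0.3]
grip_width: 0.0854
```

apply_moves(
  plan=[60,0,0,0,0,0,0,40,0,0,0,0,0,0,20,0,0,0,0,0,0,0,0,0,0,0,0,0,0,0,0,0,0,0,0,0,0,0,0,0,0,0,0,0,0,0,0,0,0,0,0,0,0,0,0,0],
)

```text
clock: 6.05
tool_pos: [0.5927, 0.0902, 0.0249]
eef_rot: [1.0, 0.016, 0.0, -0.001]
ft_force: [-0.8, -0.6, 5.7]
grip_width: 0.0388
```

```bash
python3 -c "
from h import *
snap('w5');s=arm.sense();print(s['grip_width'],s['torque'])"
```

```text
6.05 [0.59272389 0.09016414 0.02491564] [ 0.354  0.531 -0.728  1.77   0.411  0.998 -2.071] [-0.8 -0.6  5.7] 0.00146339026526638
0.03903291194793133 [-0.14150722  0.31661665 -0.01868489]
```

View pics/w5.png

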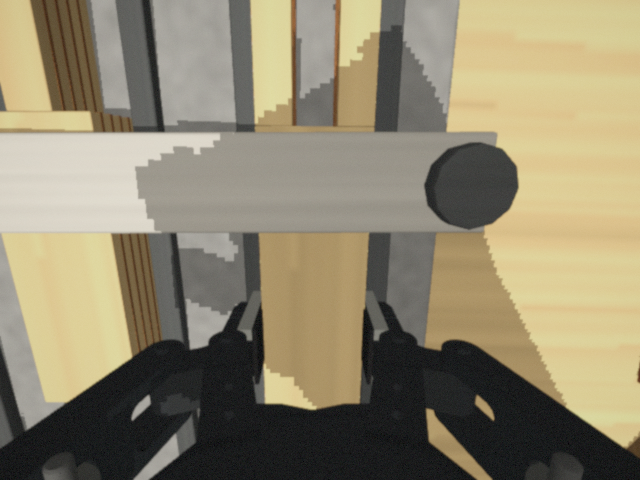

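The fingers straddle the rail in the right lane and closed at 39 mm with the fork still beyond the bar. Slide back 92 mm.

apply_moves(
  plan=[0,-6,0,-1,0,0,0,0,-12,0,0,0,0,0,0,-14,0,0,0,0,0,0,-14,0,0,0,0,0,0,-14,0,0,0,0,0,0,-14,0,0,0,0,0,0,-12,0,0,0,0,0,0,-6,0,0,0,0,0],
)

```text
clock: 6.9
tool_pos: [0.4987, 0.0868, 0.025]
eef_rot: [1.0, 0.017, -0.0, -0.0]
ft_force: [-0.3, -0.4, -1.2]
grip_width: 0.0392
```

```bash
python3 -c "
from h import *
snap('w6');s=arm.sense();print(s['grip_width'],s['torque'])"
```

```text
6.9 [0.49873056 0.08684174 0.02501525] [ 0.437  0.369 -0.793  1.992  0.33   0.913 -2.066] [-0.3 -0.4 -1.2] 0.1136564764657402
0.03879957953184551 [0.00186964 0.39962551 0.00516459]
```

View pics/w6.png

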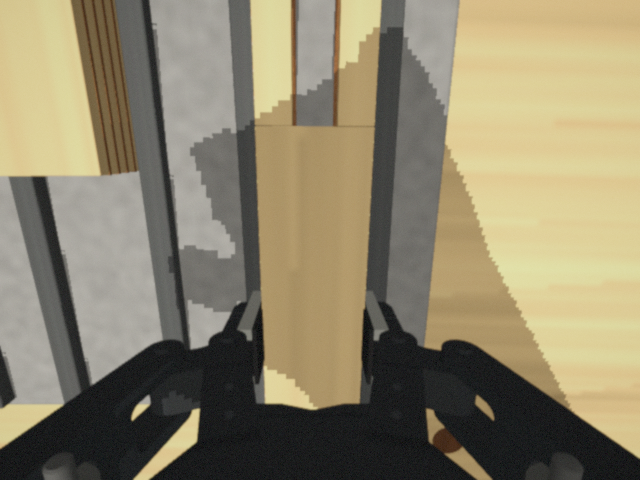

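Run:
```python
from h import *
import pickle
for n in ['w5','w6']:
    T,k=pickle.load(open(n+'.pkl','rb'))
    a,b=[onz('',p,.048,T=T,k=k) for p in [(296.5,126),(335.5,126)]];print(n,a,b)
Tt=toolpose(arm.sense())
m=(a+b)/2; print('root in tool mm',(Tt[:3,:3].T@(m-Tt[:3,3])*1e3).round(1))
e=m+.045*np.array([np.cos(.0316),np.sin(.0316),0]);c,s=np.cos(.0316),np.sin(.0316)
d=e[:2]-np.array([.630,.1858]);print('fork end jig',c*d[0]+s*d[1],-s*d[0]+c*d[1])
f=optics.grab_frame('scene');cv2.imwrite('pics/s6.png',cv2.resize(f['pixels'][200:390,270:460,::-1],None,fx=3.1,fy=3.1))
```

```text
w5 [0.67156325 0.09860148 0.048     ] [0.6719971 0.0855207 0.048    ]
w6 [0.57760224 0.0953067  0.048     ] [0.57803922 0.08222894 0.048     ]
root in tool mm [ 79.6   0.7 -23.2]
fork end jig -0.010218925884283282 -0.09533514677411523
```

View pics/s6.png

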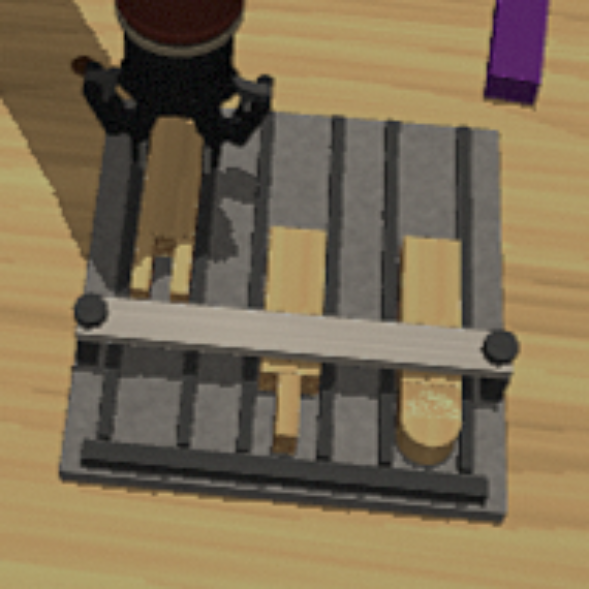

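The fork now ends about 15 mm short of the bar on the robot's side, at jig x ≈ −10 mm, still low in the lane. Now lift and carry.

```bash
cat > tgt.py <<'E'
from h import *
yaw,tl=-10.7,15.7
Rt=ori(yaw,tl);V=np.array([.7405,-.1973,.3405])-.16*Rt[:,0]
off=np.array([.1246,.0007,-.008]);P_=V-Rt@off
E
python3 - <<'E'
from tgt import *
print(V,P_)
T=toolpose(arm.sense())
plan(T,[((.494,.086,.19),ori(1.8,2),8),(P_,Rt,12),(P_,Rt,4)],0)
E
```

```text
[ 0.58914748 -0.16870165  0.29720393] [ 0.47353884 -0.14614478  0.25578558]
0,-1,0,-21,0,0.3,0,0,0,0,-20,0,0.2,0,0,-1,0,-21,0,0.3,0,0,0,0,-21,0,0.2,0,0,0,0,-20,0,0.3,0.1,0,-1,0,-21,0,0.2,0,0,0,0,-20,0,0.3,0,0,0,0,-21,0,0.3,0
0,-2,19,-6,-0.2,1.1,1,0,-2,20,-5,-0.1,1.2,1.1,0,-1,19,-6,-0.2,1.1,1,0,-1,20,-5,-0.2,1.1,1,0,0,19,-6,-0.1,1.2,1,0,0,19,-5,-0.2,1.1,1.1,0,1,20,-5,-0.2,1.1,1,0,1,19,-6,-0.1,1.2,1
0,2,20,-5,-0.2,1.1,1.1,0,2,19,-5,-0.1,1.1,1,0,2,20,-5,-0.2,1.2,1,0,3,19,-5,-0.2,1.1,1.1,0,0,0,0,0,0,0,0,0,0,0,0,0,0,0,0,0,0,0,0,0,0,0,0,0,0,0,0
```

apply_moves(
  plan=[0,-1,0,-12,0,0.3,0,0,0,0,-20,0,0.2,0,0,-1,0,-24,0,0.3,0,0,0,0,-26,0,0.2,0,0,0,0,-26,0,0.3,0,0,-1,0,-24,0,0.2,0,0,0,0,-20,0,0.3,0,0,0,0,-12,0,0.3,0],
)

```text
clock: 7.8
tool_pos: [0.4955, 0.0871, 0.1914]
eef_rot: [1.0, 0.017, 0.02, -0.001]
ft_force: [-0.6, 0.8, -1.7]
grip_width: 0.0386
```

apply_moves(
  plan=[0,-2,12,-6,-0.2,1.1,1,0,-2,20,-5,-0.1,1.2,1.1,0,-1,22,-6,-0.2,1.1,1,0,-1,23,-5,-0.2,1.1,1,0,0,22,-6,-0.1,1.2,1,0,0,22,-5,-0.2,1.1,1.1,0,1,22,-5,-0.2,1.1,1,0,1,20,-6,-0.1,1.2,1],
)

```text
clock: 8.6
tool_pos: [0.4802, -0.0769, 0.2335]
eef_rot: [0.994, -0.056, 0.098, 0.008]
ft_force: [0.6, -0.8, -1.3]
grip_width: 0.0386
```

Run:
```python
from tgt import *
s=arm.sense();print(s['tool_pos'],s['joint_pos'],s['grip_width'],s['clock'])
T=toolpose(s)
plan(T,[(P_,Rt,5),(P_,Rt,3)],0)
```

```text
[ 0.48022294 -0.07692466  0.2335154 ] [ 0.7901046  -0.14049973 -0.65822635  1.96873426 -0.09531814  1.08907173
 -1.51873248] 0.03861178059861887 8.6
0,1,14,-4,-0.1,0.9,0.8,0,1,14,-4,-0.2,0.9,0.9,0,2,14,-5,-0.1,0.9,0.8,0,2,14,-4,-0.2,0.9,0.9,0,2,14,-4,-0.1,0.8,0.8,0,0,0,0,0,0,0,0,0,0,0,0,0,0,0,0,0,0,0,0,0
```

apply_moves(
  plan=[0,1,14,-4,-0.1,0.9,0.8,0,1,14,-4,-0.2,0.9,0.9,0,2,14,-5,-0.1,0.9,0.8,0,2,14,-4,-0.2,0.9,0.9,0,2,10,-4,-0.1,0.8,0.8,0,0,0,0,0,0,0,0,0,0,0,0,0,0,0,0,0,0,0,0,0],
)

```text
clock: 9.4
tool_pos: [0.4744, -0.1411, 0.2556]
eef_rot: [0.987, -0.091, 0.135, 0.012]
ft_force: [-0.5, -0.3, -1.4]
grip_width: 0.0391
```

Run:
```python
from tgt import *
snap('w7');s=arm.sense();T=toolpose(s);print('dpos mm',(Rt.T@(T[:3,3]-P_)*1e3).round(1),'drot',np.degrees(R.from_matrix(Rt.T@T[:3,:3]).as_rotvec()).round(2),s['grip_width'],s['clock'])
a=optics.grab_frame('scene')['pixels'][:,:,::-1];b=optics.grab_frame('top')['pixels'][:,:,::-1]
cv2.imwrite('pics/s7f.png',a);cv2.imwrite('pics/t7f.png',b)
cv2.imwrite('pics/s7.png',cv2.resize(a[170:370,80:300],None,fx=3,fy=3,interpolation=cv2.INTER_CUBIC));cv2.imwrite('pics/t7.png',cv2.resize(b[120:300,330:490],None,fx=3.3,fy=3.3,interpolation=cv2.INTER_CUBIC))
```

```text
9.4 [ 0.47444817 -0.14105651  0.25559671] [ 0.846 -0.191 -0.554  1.98  -0.147  1.056 -1.414] [-0.5 -0.3 -1.4] 0.004320770462132692
dpos mm [-0.1 -5.2  0.2] drot [ 0.08 -0.11 -0.1 ] 0.03881252882634809 9.45
```

View pics/s7.png

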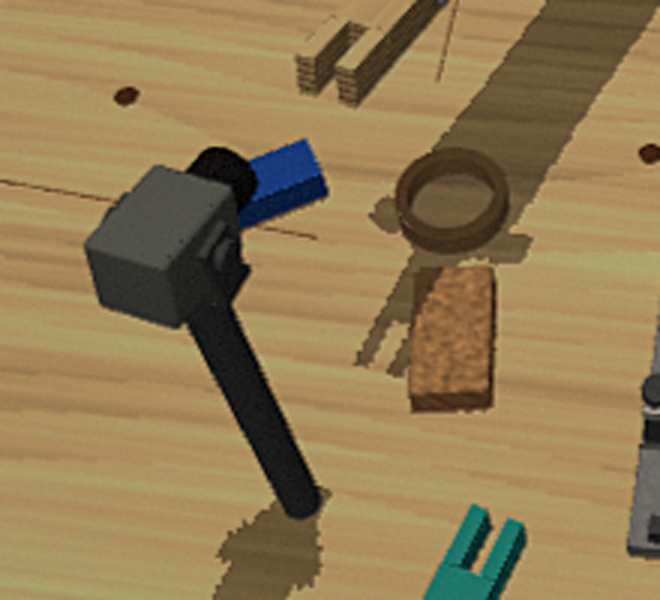

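View pics/t7.png

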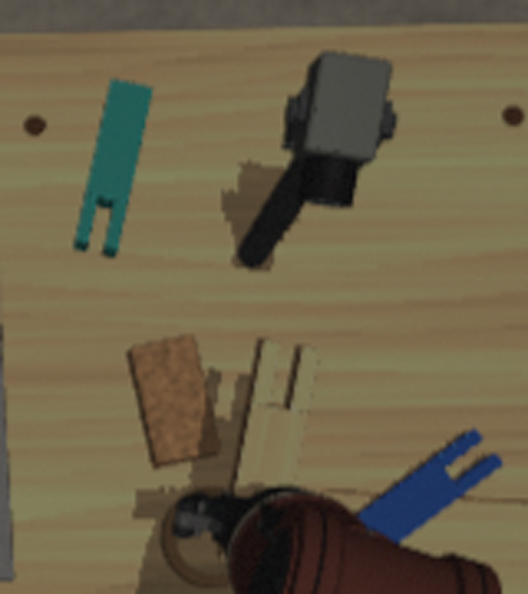

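View pics/w7.png

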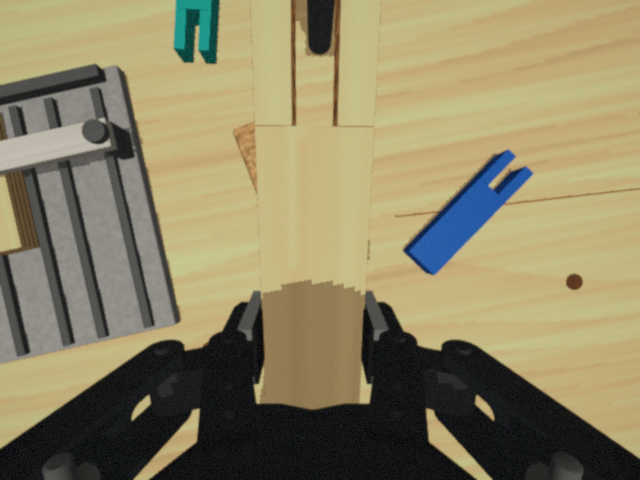

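The rail is held level across, with the fork towards the lens: top crop fork tips (263,342)/(312,347), barrel mouth ~(328,203). I still owe 5 mm sideways. I'll apply it, then triangulate the tips from scene and top independently.

apply_moves(
  plan=[0,0,3,0,0,0,0,0,0,2,0,0,0,0,0,0,0,0,0,0,0,0,0,0,0,0,0,0,0,0,0,0,0,0,0,0,0,0,0,0,0,0,0,0,0,0,0,0,0,0,0,0,0,0,0,0],
)

```text
clock: 10.35
tool_pos: [0.4734, -0.1467, 0.2558]
eef_rot: [0.986, -0.092, 0.135, 0.012]
ft_force: [-0.1, 0.1, -1.6]
grip_width: 0.0384
```

Run:
```python
from tgt import *
s=arm.sense();T=toolpose(s);print('dpos mm',(Rt.T@(T[:3,3]-P_)*1e3).round(1),'drot',np.degrees(R.from_matrix(Rt.T@T[:3,:3]).as_rotvec()).round(2),s['grip_width'],s['clock'])
a=optics.grab_frame('scene')['pixels'][:,:,::-1];b=optics.grab_frame('top')['pixels'][:,:,::-1]
c=np.zeros((480,800,3),np.uint8)
x=cv2.resize(a[150:220,160:220],None,fx=6.6,fy=6.6,interpolation=cv2.INTER_CUBIC)
y=cv2.resize(b[160:230,395:455],None,fx=6.6,fy=6.6,interpolation=cv2.INTER_CUBIC)
c[:x.shape[0],:x.shape[1]]=x;c[:y.shape[0],400:400+y.shape[1]]=y
cv2.imwrite('pics/z8.png',c)
fe=T[:3,3]+T[:3,:3]@off
f=.9
for nm,X in [('L top',fe+T[:3,:3]@[0,-.02,-.015]),('R top',fe+T[:3,:3]@[0,.02,-.015])]:
    u=proj(P['scene'],K['scene'],X);v=proj(P['top'],K['top'],X);print(nm,X,'scene',u,'crop',(u-[160,150])*6.6,'top',v,'crop',(v-[395,160])*6.6+[400,0])
```

```text
dpos mm [-0.   0.6 -0. ] drot [ 0.05 -0.07 -0.03] 0.03841354104249337 10.35
L top [ 0.58881361 -0.14878901  0.31152846] scene [193.29583926 192.99109579] crop [219.75253915 283.74123218] top [411.83809307 222.31849524] crop [511.13141424 411.30206856]
R top [ 0.58141886 -0.18809953  0.31150157] scene [173.56285141 187.71382913] crop [ 89.51481928 248.91127226] top [429.069641   225.12817825] crop [624.85963063 429.84597645]
```

View pics/z8.png

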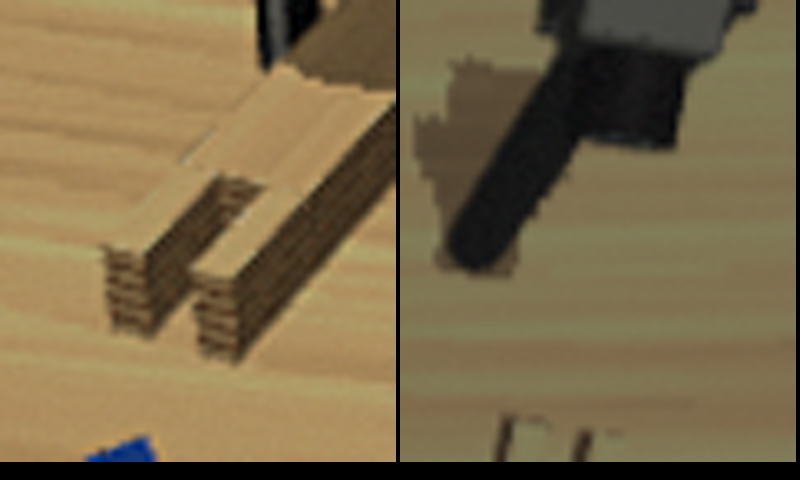

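Scene and top agree with the intended tip positions to about 1–3 px (2–5 mm). Most of that matches the sideways bias those cameras already showed on the jig. It's within the 15 mm tolerance and the rail is steady, so I'll hand in.

Run:
```python
from h import *
s=arm.sense();print(np.abs(s['qvel']).max(),s['grip_width'],s['ft_force'])
print(arm.job_done())
```

```text
0.001456180598004249 0.03888031159285755 [ 0.71140407 -0.53170298 -1.42009144]
the job is handed in; nothing more can be done
None
```

I slid the forked rail (robot's-right lane) back 92 mm, lifted it and handed the job in with it held at the view point at 10.35 s. No verdict was reported.

- **Slide:** before the lift, the fork end was at jig x ≈ −10 mm (limit +3 mm). It was still low in its lane.
- **Pose at hand-in:** the tool was within 0.6 mm and 0.1° of the target I computed (camera yaw −10.7°, tilt 15.7°). The grip opening was 39 mm and joint speeds were about 0.001 rad/s.
- **What I left alone:** nothing but the forked rail was touched as far as I saw. The last close views show the sanding block, tape roll and camera in place. I did not re-measure the glue bottle, and the other two rails were last looked at before the lift.
- **Disagreements:**
  - The scene camera put the prong tips 2–3 px (about 4–5 mm) to the robot's left of the prediction, and the top camera about 1 px. I think much of this is the same sideways bias the scene view showed on the jig (about 4 mm).
  - The lens glass was seen about 1.4 mm from where I predicted it, so the tilt is uncertain by about 1–2° (3–6 mm at the fork tips).
  - All of these are inside the 15 mm and 8° limits.

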